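# Scrape the walnut shells off the chopping board into the scrap tray

### The job

Take the scraper block from the marble slab and use it to push all four walnut half-shells off the chopping board into the shallow steel tray at the board's end, without touching the shells with the fingers or the arm. Work round the jars and the salt shaker: none of them may be shifted or knocked over. Then stand the scraper upright on the marble slab again and let go.

Things in the scene. Friction and masses are not known exactly. Their poses are not given: they have to be found in the camera images.
- board: bamboo chopping board, fixed to the worktop, 272 (its x) x 417 (its y) x 18 mm; origin at the centre of its underside, so its top is 18 mm above the worktop. Its x points away from the robot (turned a little), its y to the left. The tray adjoins one of its two short ends (+y or -y), the marble slab the other; gaps of 2 mm.
- tray: shallow open steel tray, fixed, 270 (x) x 112 (y) x 14 mm outside, walls 4 mm, floor 3 mm, the rim 4 mm lower than the board's top; its long side lies along a short end of the board, axes parallel to the board's. Origin at the centre of its underside.
- slab: flat marble slab, fixed, 220 (x) x 112 (y) x 12 mm, along the other short end of the board, axes parallel to the board's. Origin at the centre of its underside; its top is 12 mm above the worktop. The scraper and one spice jar stand on it.
- scraper: upright scraper block, loose, 180 g, 94 mm high. Grey foot 24 (its x) x 64 (its y) mm, 18 mm high; above it a steel web 12 mm thick; from 52 to 94 mm height a wooden grip 22 (x) x 58 (y) mm, to be pinched across x from above. The two 64 mm wide push faces look along its +x and -x (either may be used). Origin at the centre of its underside.
- shell_1: walnut half-shell, a light brown dome lying flat side down, loose, 34 x 28 x 14 mm, 12 g, starts on the board. Origin at the centre of its flat underside, x along its seam.
- shell_2: walnut half-shell, a light brown dome lying flat side down, loose, 34 x 28 x 14 mm, 12 g, starts on the board. Origin at the centre of its flat underside, x along its seam.
- shell_3: walnut half-shell, a light brown dome lying flat side down, loose, 34 x 28 x 14 mm, 12 g, starts on the board. Origin at the centre of its flat underside, x along its seam.
- shell_4: walnut half-shell, a light brown dome lying flat side down, loose, 34 x 28 x 14 mm, 12 g, starts on the board. Origin at the centre of its flat underside, x along its seam.
- spice_jar_a: spice jar, 45 mm wide, 100 mm high, on the marble slab, cylindrical; origin at the centre of its underside, z up. A bystander that must stay where it stands
- spice_jar_b: spice jar, 47 mm wide, 98 mm high, on the board, cylindrical; origin at the centre of its underside, z up. A bystander that must stay where it stands
- spice_jar_c: spice jar, 45 mm wide, 100 mm high, on the board, cylindrical; origin at the centre of its underside, z up. A bystander that must stay where it stands
- salt_shaker: glass salt shaker with a domed metal top, 44 mm wide, 90 mm high, on the board, cylindrical; origin at the centre of its underside, z up. A bystander that must stay where it stands
Mind the look-alikes: they are no part of the job. Leave any purple or turquoise look-alike of the shell_2 alone.

How it is judged:
By the outcome, as a careful person would: the job done as asked, in the order asked, and still so for the second after the job is handed in, with the robot touching nothing.
It also fails if it takes over 72 s, if anything falls off the work surface, if the arm or the gripper's body presses on something with over 40 N, if the wrist force passes 120 N, or if a joint passes its speed limit or range.

### The arm

A 6-joint arm with a two-finger parallel gripper is mounted at the origin on a cart in front of the work surface, level with it; the furniture and walls round the work are solid. World frame = base frame: x ahead of the robot, y to its left, z up, the work surface at z = 0. Lengths are in mm, angles in degrees, forces in N, time in s.
With the tool pointing down it reaches from about 375 to 825 mm from the base axis. Payload 5.5 kg.
Tool frame: the origin (TCP) lies at the very end of the fingers, on their centre line; the grasp point (between the pads) lies 19 mm behind it; y points along the fingers, z is the direction in which the jaws open and shut, and the axes are right-handed (so a half turn about y gives the same grasp; the last joint's range is limited). The gripper opens to 85 mm and grips with 20 to 120 N. Pads are 22 mm wide; open, the fingers measure 114 mm over their backs; the gripper's body (76 mm by 85 mm) begins 54 mm behind the grasp point. The pads swing forward as they close: fully open they stand 13 mm farther back than shut.
Start: joints at [-68.067, 17.962, -2.699, 69.339, 0, 90], TCP at [224.108, -556.57, 231.299] pointing down, gripper open.
Joint ranges: [-152.73, 152.73], [-39.44, 99.34], [-58.76, 71.6], [-118.89, 123.64], [-81.53, 83.1], [-180, 180]. Speed limits (degrees/s): [136.94, 136.94, 172.46, 180, 180, 180].

### API

Orientations are given as a 3x3 rotation matrix whose columns are the frame's x, y, z axes.
In Python, from station import manip gives the robot as it stands.
- The arm moves only by the tool drive_tool, never from a script. Its argument "targets" is a list of rows, each a list of 7 numbers: the shift along the tool's x, y, z in mm, then the turn, a rotation vector about the tool's x, y, z in degrees, then the opening in per cent of the stroke, from 0 (shut) to 100 (fully open). In form: [[tx, ty, tz, wx, wy, wz, gripper], ...]. A call has 1 to 20 rows; each row is the pose to reach, as a shift and turn from the pose commanded when the call began, along the tool's axes at that moment; what a row does not reach only later rows make up. A row lasts 1/12 s, in which the tool goes at most 41.7 mm and 7.16 degrees, less where a joint would pass 70% of its speed; a pose out of reach is approached as far as the arm can. A call with a gripper value outside its range is refused whole. The fingers move at their own pace and stop on an object; "squeeze" is the grip in N (left out, the last holds). Time passes only in rows, so rows that repeat a pose let the fingers close. It gives the time, the measured TCP pose, the force and the opening at its end, in the units of the state.
- manip.get_state(): the state, without advancing time (a new reading comes with each control period).
- manip.snapshot(name): name is "scene" or "side" or "wrist"; returns a dict with "img" (480x640x3 uint8, red, green, blue), "fx", "fy", "cx", "cy" (pixels), "camera_from_world" (4x4, takes a point from world to camera coordinates); the wrist camera has in their place "tool_from_camera" (4x4, takes a point from camera to tool coordinates, whose origin is the TCP and whose axes are the tool frame's). Camera axes: x right, y up, looking along -z (the intrinsics and any distortion apply to the point x, -y, -z); pixel columns grow to the right and rows downward; lengths in mm; the calibration is good to about 2 mm. A picture is of the moment at which its call begins: read the wrist's pose just before it. There is no depth.
- manip.close_job(): hands the job in, once; it reports no verdict.
The state is a dict: "clock": time; "q": joint angles; "joint_vel": joint speeds; "effort": joint torques, N m; "ee_pos": TCP position; "orientation": TCP orientation; "contact_force": force on the tool from outside, world axes, zero at the start; "ft_torque": the same for the moment, N m; "opening": finger opening in mm.
Only numpy, scipy, OpenCV 4.12 (cv2) and the standard library are available. Lean on these libraries where they do the work, as an engineer would, in place of code of your own. Each camera call takes 0.05 s, during which the arm holds its last target. There are 200 camera calls.

## Working session

There is one attempt and no reset: what is moved stays moved. The work goes in short steps, Python scripts to look and compute and a tool call to move; the robot and the scene stay as the last step left them, time stands still between calls to the robot, and variables do not carry over. Pictures are saved under pics/ and viewed, about 8 in all and at most 12, crops included, and the job is handed in when it is done.

Besides the shell and the picture viewer there is one more tool, called after "Emit:" in YAML: its name, and indented under it one key for each argument. drive_tool: Moves the arm, as the interface text tells. Its arguments: {"type":"object","properties":{"targets":{"type":"array"},"squeeze":{"type":"number"}},"required":["targets"]}

```bash
ls; mkdir -p pics; python3 - <<'E'
from station import manip
import cv2,numpy as np
for n in("scene","side"):
    s=manip.snapshot(n); cv2.imwrite(f"pics/{n}0.png",s["img"][:,:,::-1]); np.savez(f"{n}0.npz",**s)
    print(n,s["fx"],s["fy"],s["cx"],s["cy"],[k for k in s]); print(np.round(s["camera_from_world"],4).tolist())
st=manip.get_state();print(st)
E
```

```text
pics
scene 619.581804670618 619.581804670618 313.99397023135174 241.73413894237152 ['img', 'fx', 'fy', 'cx', 'cy', 'camera_from_world']
[[0.9172, -0.3985, 0.0045, -506.927], [0.3051, 0.7096, 0.6351, -220.3878], [-0.2563, -0.5811, 0.7724, -1026.6278], [0.0, 0.0, 0.0, 1.0]]
side 525.3327901284088 525.3327901284088 325.28092584337685 233.44575176432687 ['img', 'fx', 'fy', 'cx', 'cy', 'camera_from_world']
[[-0.9998, -0.0186, 0.0123, 597.3232], [0.0195, -0.4578, 0.8888, -42.2112], [-0.0109, 0.8888, 0.4581, -1324.6204], [0.0, 0.0, 0.0, 1.0]]
{'clock': 0.1, 'q': array([-6.80675705e+01,  1.80007866e+01, -2.74794424e+00,  6.93409061e+01,
        7.22078308e-04,  8.99994479e+01]), 'joint_vel': array([-0.03243097, -0.05136448,  0.11790307,  0.08026649, -0.04255788,
        0.03190324]), 'effort': array([ 1.89908674e-04, -5.40767133e+01,  3.40540838e+01,  1.11922252e-02,
       -2.63312955e-05,  2.03467187e-05]), 'ee_pos': array([ 223.91575096, -556.08705291,  230.51826929]), 'orientation': array([[-9.27621402e-01, -5.72654739e-04,  3.73521362e-01],
       [-3.73521800e-01,  1.45593772e-03, -9.27620259e-01],
       [-1.26177033e-05, -9.99998776e-01, -1.56445802e-03]]), 'contact_force': array([ 0.60834643, -0.29821991,  0.76512193]), 'ft_torque': array([-0.02544017,  0.02072126, -0.0029818 ]), 'opening': 85.39528355282364}
```

View pics/scene0.png

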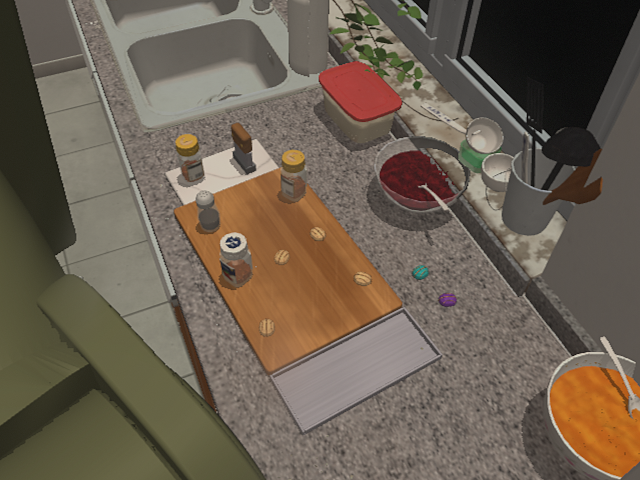

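View pics/side0.png

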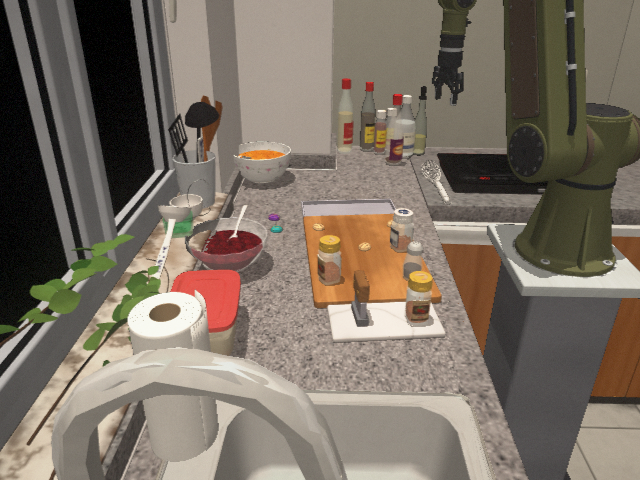

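The scene view shows the tray at the -y end (330,370) and the slab at +y (220,170). The scraper is at (243,150), and the four shells are near (281,257), (317,234), (362,279) and (266,327). The jars are at (189,160), (292,175) and (235,260), and the shaker is at (207,210). Next I'll take enlarged crops.

```bash
python3 - <<'E'
import cv2
im=cv2.imread("pics/scene0.png")
a=im[120:300,160:400]; cv2.imwrite("pics/c1.png",cv2.resize(a,None,fx=3.3333,fy=3.3333,interpolation=cv2.INTER_CUBIC))
a=im[200:440,170:450]; cv2.imwrite("pics/c2.png",cv2.resize(a,None,fx=2.5,fy=2.5,interpolation=cv2.INTER_CUBIC))
E
```

```text
(no output)
```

View pics/c1.png

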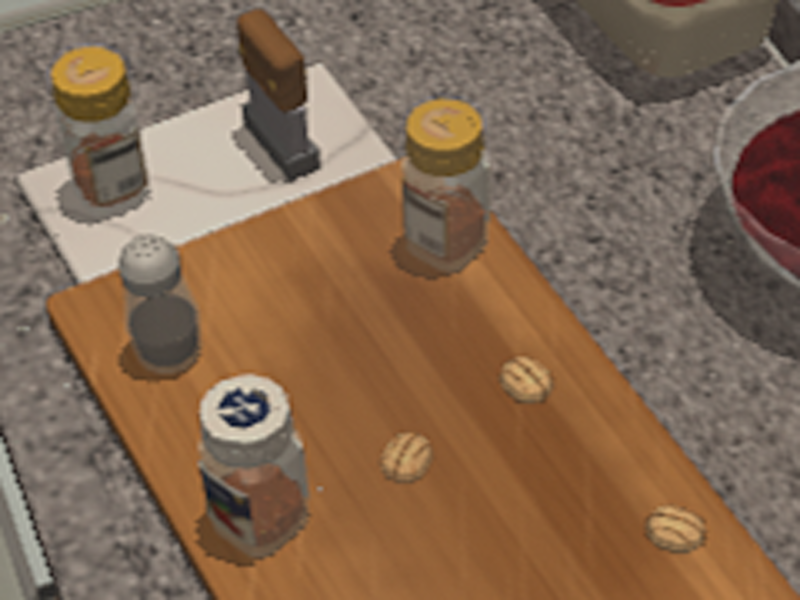

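View pics/c2.png

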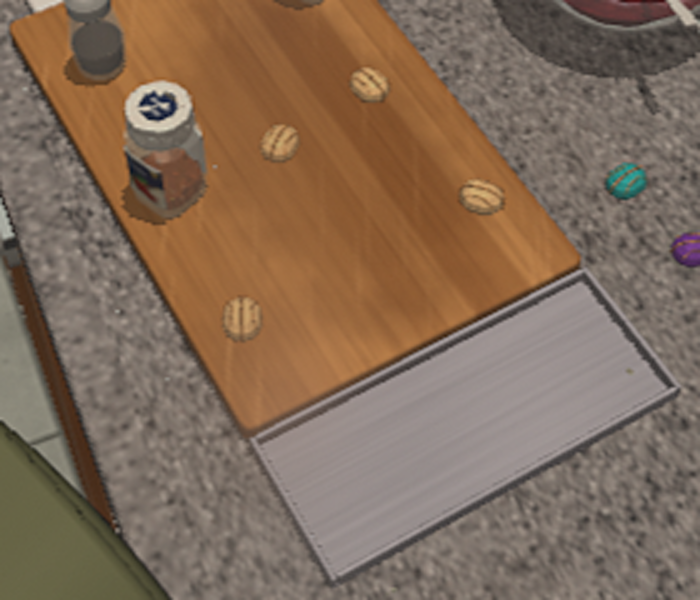

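The crops give board corners at c1 (48,300) and c2 (250,432) and (581,264). Tray rim corners are at c2 (252,438), (333,580), (678,390) and (585,272). I also have the shell and lid centres. I'll fit these and cross-check against a side crop.

```bash
cat > h.py <<'E'
import numpy as np
from scipy.optimize import least_squares
C={n:dict(np.load(n+"0.npz")) for n in("scene","side")}
def proj(n,P):
    c=C[n];p=c["camera_from_world"]@np.append(P,1);return np.array([c["cx"]+c["fx"]*p[0]/-p[2],c["cy"]-c["fy"]*p[1]/-p[2]])
def back(n,uv,z):
    c=C[n];T=c["camera_from_world"];R=T[:3,:3]
    d=R.T@np.array([(uv[0]-c["cx"])/c["fx"],-(uv[1]-c["cy"])/c["fy"],-1]);o=-R.T@T[:3,3]
    return o+d*(z-o[2])/d[2]
c1=lambda u,v:(160+u/3.3333,120+v/3.3333)
c2=lambda u,v:(170+u/2.5,200+v/2.5)
E
python3 - <<'E'
from h import *
import cv2
im=cv2.imread("pics/side0.png")[190:350,290:450]; cv2.imwrite("pics/s1.png",cv2.resize(im,(640,600) if 0 else None,fx=3.75,fy=3.75,interpolation=cv2.INTER_CUBIC))
L=[((-136,208.5,18),c1(48,300)),((-136,-208.5,18),c2(248,430)),((136,-208.5,18),c2(581,264)),
((-135,-210.5,14),c2(252,438)),((-135,-322.5,14),c2(333,580)),((135,-322.5,14),c2(678,390)),((135,-210.5,14),c2(585,272))]
def T(p,P): c,s=np.cos(p[2]),np.sin(p[2]);return np.array([p[0]+c*P[0]-s*P[1],p[1]+s*P[0]+c*P[1],P[2]])
f=lambda p:np.concatenate([proj("scene",T(p,P))-uv for P,uv in L])
r=least_squares(f,[600,0,0]);p=r.x;print("board",p[:2],np.degrees(p[2]),np.round(r.fun,1));np.save("board.npy",p)
def loc(w): c,s=np.cos(p[2]),np.sin(p[2]);d=w[:2]-p[:2];return np.round([c*d[0]+s*d[1],-s*d[0]+c*d[1]],1)
for nm,uv,z in [("shA",c1(407,457),23),("shB",c1(527,380),23),("shC",c1(676,529),23),("shD",c2(241,318),23),
 ("jarWhiteLid",c1(246,406),117),("jarFar",c1(446,122),118),("jarSlab",c1(91,68),112),("shakerbase",c1(165,350),18),("shakertop",c1(150,240),108),("scrTop",c1(272,40),106),
 ("slab+y near",c1(18,178),12),("slab+y far",c1(322,65),12)]:
    w=back("scene",uv,z);print(nm,np.round(w,1),"board",loc(w),"side px s1",np.round((proj("side",w)-[290,190])*3.75))
E
```

```text
board [506.19446178  44.69722213] 6.184834978056463 [-1.2 -1.1 -1.4  1.3  2.5 -1.  -1.8 -0.  -1.   0.9  2.2 -0.2  0.8 -1.9]
shA [502.2  33.6  23. ] board [ -5.1 -10.6] side px s1 [277. 205.]
shB [586.7  58.7  23. ] board [81.6  5.2] side px s1 [148. 221.]
shC [618.6 -70.7  23. ] board [  99.3 -126.9] side px s1 [104. 131.]
shD [421.5 -97.4  23. ] board [ -99.5 -132.1] side px s1 [382. 119.]
jarWhiteLid [414.7  27.4 117. ] board [-92.9  -7.3] side px s1 [422.  73.]
jarFar [589.1 182.6 118. ] board [ 97.2 128.2] side px s1 [144. 180.]
jarSlab [415.  315.3 112. ] board [-61.5 278.9] side px s1 [484. 319.]
shakerbase [402.3 167.6  18. ] board [-90.  133.4] side px s1 [455. 323.]
shakertop [405.9 169.  108. ] board [-86.3 134.3] side px s1 [463. 190.]
scrTop [524.2 303.7 106. ] board [ 45.8 255.6] side px s1 [267. 313.]
slab+y near [360.9 348.6  12. ] board [-111.7  317.8] side px s1 [580. 521.]
slab+y far [575.4 373.8  12. ] board [104.3 319.7] side px s1 [162. 543.]
```

View pics/s1.png

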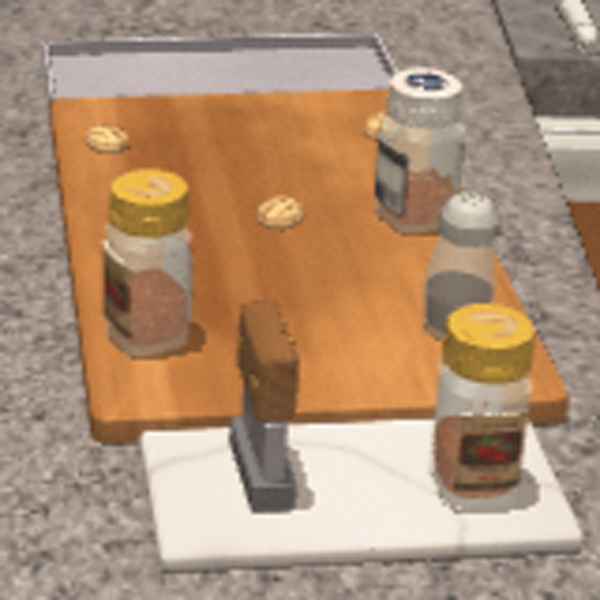

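The side crop agrees with the scene estimates to about 2 mm, which gives me the scraper's foot and grip corners. I'll fit the scraper pose in both views.

```bash
cat >> h.py <<'E'
s1=lambda u,v:(290+u/3.75,190+v/3.75)
def plan(x,y,z,az):
    """tool-frame shift + turn to reach world TCP with jaw azimuth az (tool down)"""
    from station import manip
    from scipy.spatial.transform import Rotation as R
    s=manip.get_state();O=s["orientation"];a=np.radians(az)
    G=np.array([[-np.cos(a-np.pi/2)*-1*-1,0,np.cos(a)],[0,0,np.sin(a)],[0,-1,0]])
    zz=np.array([np.cos(a),np.sin(a),0]);yy=np.array([0,0,-1.]);G=np.column_stack([np.cross(yy,zz),yy,zz])
    print("clock",round(s["clock"],2),"pos",np.round(s["ee_pos"],1),"q",np.round(s["q"]),"row",np.round(O.T@(np.array([x,y,z])-s["ee_pos"]),1),np.round(R.from_matrix(O.T@G).as_rotvec(degrees=True),1))
def b2w(x,y):
    p=np.load("board.npy");c,s=np.cos(p[2]),np.sin(p[2]);return np.round([p[0]+c*x-s*y,p[1]+s*x+c*y],1)
E
python3 - <<'E'
from h import *
M=[("scene",c1(292,181),(-12,-32,0)),("scene",c1(319,165),(12,-32,0)),("scene",c1(244,142),(-12,32,0)),
("side",s1(254,512),(12,32,0)),("side",s1(296,507),(-12,32,0)),("side",s1(235,450),(12,-32,0)),
("side",s1(254,420),(11,29,52)),("side",s1(297,415),(-11,29,52)),("scene",c1(278,72),(-11,-29,94)),("scene",c1(304,58),(11,-29,94)),("scene",c1(239,18),(-11,29,94)),("side",s1(241,303),(11,-29,94)),("side",s1(275,300),(-11,-29,94))]
def W(p,P): c,s=np.cos(p[2]),np.sin(p[2]);return np.array([p[0]+c*P[0]-s*P[1],p[1]+s*P[0]+c*P[1],P[2]+12])
f=lambda p:np.concatenate([proj(n,W(p,P))-uv for n,uv,P in M])
r=least_squares(f,[524,304,0],loss="soft_l1");p=r.x;print(p[:2],np.degrees(p[2]),np.round(f(p),1))
for n in("scene","side"):
    m=[k for k in M if k[0]==n]
    g=least_squares(lambda p:np.concatenate([proj(n,W(p,P))-uv for n,uv,P in m]),p).x;print(n,g[:2],np.degrees(g[2]))
# two-view points
for nm,a,b in [("white",c1(246,406),s1(427,82)),("far",c1(446,122),s1(149,187)),("slabjar",c1(91,68),s1(490,322)),("shA",c1(407,457),s1(280,211)),("shC",c1(676,529),s1(107,138))]:
    print(nm,np.round(least_squares(lambda P:np.r_[proj("scene",P)-a,proj("side",P)-b],[500,0,50]).x,1))
plan(480,-150,260,0)
E
```

```text
[523.52566048 310.15823235] 9.782873177164475 [-1.1  0.6  0.7  1.1 -1.2 -5.1 -0.9 -1.   0.  -0.7 -2.2 -3.5  0.4  0.4
  0.3  0.8 -0.9 -1.5  0.8 -1.3 -3.  -1.1 -1.3 -3.   0.6 -3. ]
scene [523.78087124 306.1938835 ] 10.226335248875236
side [522.78834126 314.73632482] 8.908641843947107
white [414.   31.1 112.6]
far [588.1 185.  115.4]
slabjar [413.5 316.6 111.1]
shA [502.   35.9  20. ]
shC [618.9 -68.4  19.2]
clock 0.1 pos [ 223.9 -556.1  230.5] q [-68.  18.  -3.  69.   0.  90.] row [-389.2  -29.  -281.1] [  0.1 -68.1  -0.1]
```

Emit:
drive_tool:
  targets:
    - [-389, -29, -281, 0, -78, 0, 100]
    - [-389, -29, -281, 0, -78, 0, 100]
    - [-389, -29, -281, 0, -78, 0, 100]
    - [-389, -29, -281, 0, -78, 0, 100]
    - [-389, -29, -281, 0, -78, 0, 100]
    - [-389, -29, -281, 0, -78, 0, 100]
    - [-389, -29, -281, 0, -78, 0, 100]
    - [-389, -29, -281, 0, -78, 0, 100]
    - [-389, -29, -281, 0, -78, 0, 100]
    - [-389, -29, -281, 0, -78, 0, 100]
    - [-389, -29, -281, 0, -78, 0, 100]
    - [-389, -29, -281, 0, -78, 0, 100]
    - [-389, -29, -281, 0, -78, 0, 100]

```text
clock: 1.18
ee_pos: [482.0, -147.0, 260.3]
orientation: [[0.178, 0.001, 0.984], [-0.984, 0.001, 0.178], [-0.001, -1.0, 0.001]]
contact_force: [0.4, 0.1, 0.2]
opening: 85.5
```

```bash
python3 -c "
from h import *
plan(523.5,309,230,10)"
```

```text
clock 1.18 pos [ 482.  -147.   260.3] q [-17.   7. -13.  70.   0.  63.] row [-441.3   30.9  121.9] [-0.1  0.2 -0.1]
```

Emit:
drive_tool:
  targets:
    - [-441, 61, 122, 0, 0, 0, 100]
    - [-441, 61, 122, 0, 0, 0, 100]
    - [-441, 61, 122, 0, 0, 0, 100]
    - [-441, 61, 122, 0, 0, 0, 100]
    - [-441, 61, 122, 0, 0, 0, 100]
    - [-441, 61, 122, 0, 0, 0, 100]
    - [-441, 61, 122, 0, 0, 0, 100]
    - [-441, 61, 122, 0, 0, 0, 100]
    - [-441, 61, 122, 0, 0, 0, 100]
    - [-441, 61, 122, 0, 0, 0, 100]
    - [-441, 61, 122, 0, 0, 0, 100]
    - [-441, 61, 122, 0, 0, 0, 100]
    - [-441, 61, 122, 0, 0, 0, 100]
    - [-441, 61, 122, 0, 0, 0, 100]

```text
clock: 2.35
ee_pos: [523.8, 303.8, 198.7]
orientation: [[0.173, -0.001, 0.985], [-0.985, -0.002, 0.173], [0.001, -1.0, -0.001]]
contact_force: [-0.1, -0.4, 0.4]
opening: 85.3
```

```bash
python3 - <<'E'
from h import *
from station import manip
import cv2
plan(523.5,309,66,10)
st=manip.get_state();s=manip.snapshot("wrist");im=s["img"][:,:,::-1].copy()
np.set_printoptions(suppress=True,precision=3);T=np.array(s["tool_from_camera"]);print(T,s["fx"],s["cx"],s["cy"])
O,e=st["orientation"],st["ee_pos"]
def pw(P):
    t=O.T@(np.array(P)-e);c=np.linalg.inv(T)@np.append(t,1);return (s["cx"]+s["fx"]*c[0]/-c[2],s["cy"]-s["fy"]*c[1]/-c[2])
a=np.radians(10);c,d=np.cos(a),np.sin(a)
for h,X,Y in((106,11,29),(12,12,32)):
    q=[pw((523.5+c*u-d*v,309+d*u+c*v,h)) for u,v in((-X,-Y),(X,-Y),(X,Y),(-X,Y))]
    cv2.polylines(im,[np.int32(q)],True,(0,255,0),1)
cv2.imwrite("pics/w1.png",im)
E
```

```text
clock 2.35 pos [523.8 303.8 198.7] q [ 30.  19.  -5.  66.  -0. 110.] row [ -5.3 132.7   0.8] [ 0.1 -0.1  0.1]
[[  -0.001   -0.962   -0.272  -69.215]
 [  -0.       0.272   -0.962 -141.675]
 [   1.      -0.001   -0.       0.067]
 [   0.       0.       0.       1.   ]] 336.4870347473888 312.93695892149447 245.55250626347222
```

View pics/w1.png

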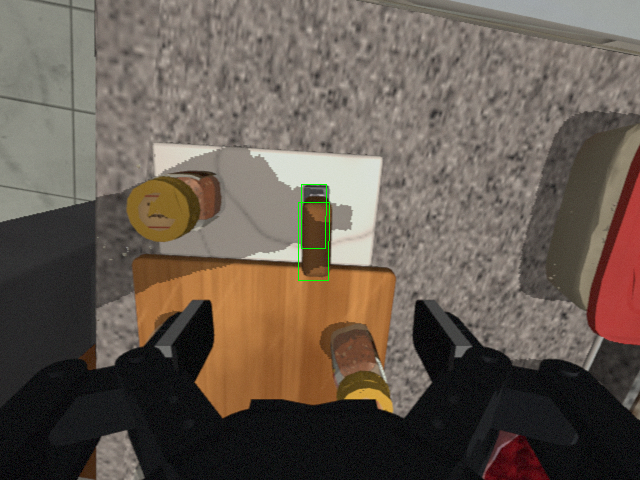

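The wrist view shows the grip at columns 303-329, rows 196-276. That is about 4 mm further +y than predicted, and the yaw matches. I'll descend partway and check.

Emit:
drive_tool:
  targets:
    - [-8, 80, 0, 0, 0, 0, 100]
    - [-8, 80, 0, 0, 0, 0, 100]
    - [-8, 80, 0, 0, 0, 0, 100]
    - [-8, 80, 0, 0, 0, 0, 100]

```text
clock: 2.73
ee_pos: [521.2, 310.0, 118.2]
orientation: [[0.171, -0.004, 0.985], [-0.985, -0.003, 0.171], [0.002, -1.0, -0.005]]
contact_force: [-0.8, 0.7, 1.2]
opening: 85.6
```

```bash
python3 -c "
from h import *
plan(524,312.5,68,10)"
```

```text
clock 2.73 pos [521.2 310.  118.2] q [ 31.  23. -11.  56.  -0. 111.] row [-2.1 50.2  3.5] [ 0.3 -0.2  0.1]
```

Emit:
drive_tool:
  targets:
    - [-2, 50, 2.5, 0, 0, 0, 100]
    - [-2, 50, 2.5, 0, 0, 0, 100]
    - [-2, 50, 2.5, 0, 0, 0, 100]
    - [-2, 50, 2.5, 0, 0, 0, 100]
    - [-2, 50, 2.5, 0, 0, 0, 100]

```text
clock: 3.15
ee_pos: [526.5, 315.6, 72.2]
orientation: [[0.172, 0.003, 0.985], [-0.985, 0.002, 0.172], [-0.001, -1.0, 0.003]]
contact_force: [-0.1, 0.0, -0.3]
opening: 85.5
```

Emit:
drive_tool:
  targets:
    - [0, 0, 0, 0, 0, 0, 0]
    - [0, 0, 0, 0, 0, 0, 0]
    - [0, 0, 0, 0, 0, 0, 0]
    - [0, 0, 0, 0, 0, 0, 0]
    - [0, 0, 0, 0, 0, 0, 0]
    - [0, 0, 0, 0, 0, 0, 0]
    - [0, 0, 0, 0, 0, 0, 0]
    - [0, 0, 0, 0, 0, 0, 0]
    - [0, 0, 0, 0, 0, 0, 0]
    - [0, 0, 0, 0, 0, 0, 0]
  squeeze: 50

```text
clock: 3.98
ee_pos: [524.8, 315.2, 69.6]
orientation: [[0.173, 0.0, 0.985], [-0.985, 0.0, 0.173], [-0.0, -1.0, 0.0]]
contact_force: [-1.4, -0.6, 6.0]
opening: 21.3
```

```bash
python3 - <<'E'
from h import *
from station import manip
print(manip.get_state()["opening"],b2w(-99.5,-70),b2w(-98,-240))
plan(*b2w(60,240),180,96)
E
```

```text
21.26561593967454 [414.8 -35.6] [ 434.6 -204.5]
clock 3.98 pos [524.8 315.2  69.6] q [ 31.  25. -14.  51.   0. 111.] row [  27.6 -110.4   10.6] [ -0.  -86.1  -0. ]
```

Gripped, with the opening at 21.3 mm. The base sits 57.6 mm below the TCP. I'll lift straight up.

Emit:
drive_tool:
  targets:
    - [0, -20, 0, 0, 0, 0, 0]
    - [0, -60, 0, 0, 0, 0, 0]
    - [0, -100, 0, 0, 0, 0, 0]
    - [0, -130, 0, 0, 0, 0, 0]
    - [0, -130, 0, 0, 0, 0, 0]
  squeeze: 60

```text
clock: 4.4
ee_pos: [528.1, 317.0, 206.0]
orientation: [[0.173, 0.009, 0.985], [-0.985, 0.005, 0.172], [-0.003, -1.0, 0.009]]
contact_force: [1.7, 1.5, -1.1]
opening: 21.2
```

```bash
python3 - <<'E'
from h import *
plan(*b2w(-99,-80),200,96.2)
E
```

```text
clock 4.4 pos [528.1 317.  206. ] q [ 31.  20.  -4.  66.  -0. 111.] row [ 337.8    3.2 -172.6] [ -0.6 -86.3   0.2]
```

Emit:
drive_tool:
  targets:
    - [338, -3, -171, 0, -86.2, 0, 0]
    - [338, -3, -171, 0, -86.2, 0, 0]
    - [338, -3, -171, 0, -86.2, 0, 0]
    - [338, -3, -171, 0, -86.2, 0, 0]
    - [338, -3, -171, 0, -86.2, 0, 0]
    - [338, -3, -171, 0, -86.2, 0, 0]
    - [338, -3, -171, 0, -86.2, 0, 0]
    - [338, -3, -171, 0, -86.2, 0, 0]
    - [338, -3, -171, 0, -86.2, 0, 0]
    - [338, -3, -171, 0, -86.2, 0, 0]
    - [338, -3, -171, 0, -86.2, 0, 0]
    - [338, -3, -171, 0, -86.2, 0, 0]
    - [338, -3, -171, 0, -86.2, 0, 0]
    - [338, -3, -171, 0, -86.2, 0, 0]
    - [338, -3, -171, 0, -86.2, 0, 0]
    - [338, -3, -171, 0, -86.2, 0, 0]

```text
clock: 5.73
ee_pos: [414.3, -47.2, 201.7]
orientation: [[0.994, -0.001, -0.105], [0.105, 0.0, 0.994], [-0.001, -1.0, 0.0]]
contact_force: [-0.1, 0.3, -2.4]
opening: 21.3
```

```bash
python3 - <<'E'
from h import *
from station import manip
import cv2
plan(*b2w(-99,-80),76.8,96.2)
plan(*b2w(-97,-236),76.8,96.2)
st=manip.get_state();s=manip.snapshot("scene");im=s["img"][:,:,::-1][130:430,170:450].copy()
cv2.imwrite("pics/p2.png",cv2.resize(im,None,fx=2,fy=2,interpolation=cv2.INTER_CUBIC))
s=manip.snapshot("wrist");np.savez("w2.npz",**s,O=st["orientation"],e=st["ee_pos"]);cv2.imwrite("pics/w2.png",s["img"][:,:,::-1])
E
```

```text
clock 5.73 pos [414.3 -47.2 201.7] q [ -6.  -1. -29.  62.  -0. -13.] row [  2.3 124.9   1.5] [-0.  -0.2 -0.1]
clock 5.73 pos [414.3 -47.2 201.7] q [ -6.  -1. -29.  62.  -0. -13.] row [   4.8  124.9 -154.6] [-0.  -0.2 -0.1]
```

View pics/w2.png

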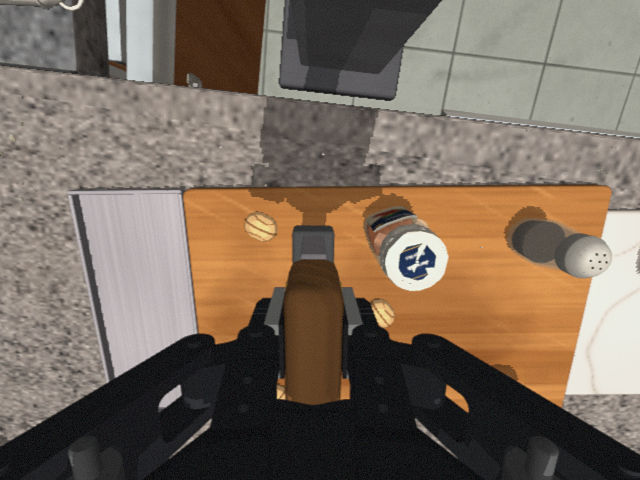

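The wrist view shows shell D at (260,227), shell A at (382,313), a board corner at (186,189) and the scraper's foot end at row 228. I'll refine positions from it.

```bash
python3 - <<'E'
from h import *
d=np.load("w2.npz");T,O,e=d["tool_from_camera"],d["O"],d["e"];p=np.load("board.npy")
def bw(u,v,z):
    r=O@T[:3,:3]@np.array([(u-d["cx"])/d["fx"],-(v-d["cy"])/d["fy"],-1]);o=e+O@T[:3,3];return o+r*(z-o[2])/r[2]
def loc(w): c,s=np.cos(p[2]),np.sin(p[2]);D=w[:2]-p[:2];return np.round([c*D[0]+s*D[1],-s*D[0]+c*D[1]],1)
for n,u,v,z in[("D",260,227,23),("A",382,313,23),("corner-",186,189,18),("corner+",609,187,18),("white",417,259,116),("shaker",598,257,105),("foot end top",313,228,201.7-57.6+18)]:
    w=bw(u,v,z);print(n,np.round(w,1),loc(w))
E
```

```text
D [422.6 -97.7  23. ] [ -98.5 -132.5]
A [501.4  35.5  23. ] [-5.8 -8.6]
corner- [ 394.  -171.2   18. ] [-134.8 -202.6]
corner+ [349.2 232.2  18. ] [-135.9  203.3]
white [411.7  27.3 116. ] [-95.8  -7.1]
shaker [399.2 165.2 105. ] [-93.4 131.3]
foot end top [386.6 -49.9 162.1] [-129.1  -81.2]
```

Emit:
drive_tool:
  targets:
    - [1, 35, 2, 0, 0, 0, 0]
    - [1, 70, 2, 0, 0, 0, 0]
    - [1, 100, 2, 0, 0, 0, 0]
    - [1, 116, 2, 0, 0, 0, 0]
    - [1, 121, 2, 0, 0, 0, 0]
    - [1, 121, 2, 0, 0, 0, 0]
    - [1, 121, 2, 0, 0, 0, 0]

```text
clock: 6.42
ee_pos: [416.1, -45.2, 82.0]
orientation: [[0.994, 0.001, -0.107], [0.107, -0.0, 0.994], [0.001, -1.0, -0.0]]
contact_force: [0.5, 1.4, -1.7]
opening: 21.6
```

```bash
python3 - <<'E'
from h import *
plan(*b2w(-99,-236),76.8,96.2)
E
```

```text
clock 6.42 pos [416.1 -45.2  82. ] q [ -6.   6. -39.  45.  -0. -12.] row [   0.4    5.2 -156.3] [ 0.  -0.1  0. ]
```

Emit:
drive_tool:
  targets:
    - [0, 3, 0, 0, 0, 0, 0]
    - [0, 4.5, -3, 0, 0, 0, 0]
    - [0, 4.5, -10, 0, 0, 0, 0]
    - [0, 4.5, -20, 0, 0, 0, 0]
    - [0, 4.5, -32, 0, 0, 0, 0]
    - [0, 4.5, -44, 0, 0, 0, 0]
    - [0, 4.5, -56, 0, 0, 0, 0]
    - [0, 4.5, -68, 0, 0, 0, 0]
    - [0, 4.5, -80, 0, 0, 0, 0]
    - [0, 4.5, -92, 0, 0, 0, 0]
    - [0, 4.5, -104, 0, 0, 0, 0]
    - [0, 4.5, -116, 0, 0, 0, 0]
    - [0, 4.5, -128, 0, 0, 0, 0]
    - [0, 4.5, -138, 0, 0, 0, 0]
    - [0, 4.5, -146, 0, 0, 0, 0]
    - [0, 4.5, -152, 0, 0, 0, 0]
    - [0, 4.5, -156, 0, 0, 0, 0]
    - [0, 4.5, -156, 0, 0, 0, 0]

```text
clock: 7.92
ee_pos: [432.3, -200.9, 76.8]
orientation: [[0.994, 0.0, -0.106], [0.106, -0.0, 0.994], [0.0, -1.0, -0.0]]
contact_force: [-0.4, 0.1, -2.6]
opening: 21.7
```

```bash
python3 - <<'E'
from h import *
from station import manip
import cv2
plan(*b2w(99,-80),130,96.2)
s=manip.snapshot("scene");im=s["img"][:,:,::-1][170:430,170:450].copy()
cv2.imwrite("pics/p3.png",cv2.resize(im,None,fx=1.8,fy=1.8,interpolation=cv2.INTER_CUBIC))
E
```

```text
clock 7.92 pos [ 432.3 -200.9   76.8] q [-25.  12. -32.  46.  -0. -31.] row [198.7 -53.3 156.5] [ 0.  -0.1  0. ]
```

View pics/p3.png

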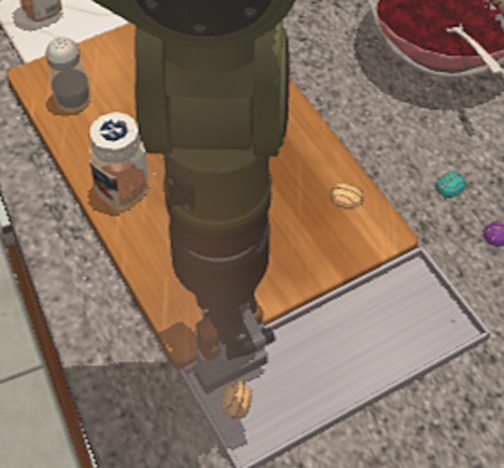

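Shell D lies in the tray at (237,399) in the crop. Next is shell C: lift, cross over and lower behind it.

Emit:
drive_tool:
  targets:
    - [0, -30, 0, 0, 0, 0, 0]
    - [0, -55, 0, 0, 0, 0, 0]
    - [197, -55, 157, 0, 0, 0, 0]
    - [197, -55, 157, 0, 0, 0, 0]
    - [197, -55, 157, 0, 0, 0, 0]
    - [197, -55, 157, 0, 0, 0, 0]
    - [197, -55, 157, 0, 0, 0, 0]
    - [197, -55, 157, 0, 0, 0, 0]
    - [197, -55, 157, 0, 0, 0, 0]
    - [197, -55, 157, 0, 0, 0, 0]
    - [197, -30, 157, 0, 0, 0, 0]
    - [197, -12, 157, 0, 0, 0, 0]
    - [197, -5, 157, 0, 0, 0, 0]
    - [197, -5, 157, 0, 0, 0, 0]
    - [197, -5, 157, 0, 0, 0, 0]

```text
clock: 9.22
ee_pos: [610.4, -23.7, 82.0]
orientation: [[0.994, -0.001, -0.106], [0.106, -0.0, 0.994], [-0.001, -1.0, 0.0]]
contact_force: [0.9, 0.9, -2.3]
opening: 21.5
```

```bash
python3 - <<'E'
from h import *
plan(*b2w(96,-236),76.8,96.2)
E
```

```text
clock 9.22 pos [610.4 -23.7  82. ] q [ -2.  25. -13.  52.  -0.  -8.] row [   0.     5.2 -156.8] [-0.  -0.1 -0.1]
```

Emit:
drive_tool:
  targets:
    - [0, 3, 0, 0, 0, 0, 0]
    - [0, 4.8, -3, 0, 0, 0, 0]
    - [0, 4.8, -10, 0, 0, 0, 0]
    - [0, 4.8, -20, 0, 0, 0, 0]
    - [0, 4.8, -32, 0, 0, 0, 0]
    - [0, 4.8, -44, 0, 0, 0, 0]
    - [0, 4.8, -56, 0, 0, 0, 0]
    - [0, 4.8, -68, 0, 0, 0, 0]
    - [0, 4.8, -80, 0, 0, 0, 0]
    - [0, 4.8, -92, 0, 0, 0, 0]
    - [0, 4.8, -104, 0, 0, 0, 0]
    - [0, 4.8, -116, 0, 0, 0, 0]
    - [0, 4.8, -128, 0, 0, 0, 0]
    - [0, 4.8, -138, 0, 0, 0, 0]
    - [0, 4.8, -146, 0, 0, 0, 0]
    - [0, 4.8, -152, 0, 0, 0, 0]
    - [0, 4.8, -156, 0, 0, 0, 0]
    - [0, 4.8, -156, 0, 0, 0, 0]

```text
clock: 10.72
ee_pos: [628.0, -179.0, 77.0]
orientation: [[0.994, 0.0, -0.106], [0.106, -0.0, 0.994], [0.0, -1.0, -0.0]]
contact_force: [0.5, -0.6, -1.9]
opening: 21.1
```

```bash
python3 - <<'E'
from h import *
plan(*b2w(81,44),134,87.2)
E
```

```text
clock 10.72 pos [ 628. -179.   77.] q [-16.  29.  -7.  54.  -0. -22.] row [-16.4 -57.1 279.5] [0.  8.9 0. ]
```

Emit:
drive_tool:
  targets:
    - [0, -30, 0, 0, 0, 0, 0]
    - [0, -57, 0, 0, 0, 0, 0]
    - [-13.5, -57, 280, 0, 8.9, 0, 0]
    - [-13.5, -57, 280, 0, 8.9, 0, 0]
    - [-13.5, -57, 280, 0, 8.9, 0, 0]
    - [-13.5, -57, 280, 0, 8.9, 0, 0]
    - [-13.5, -57, 280, 0, 8.9, 0, 0]
    - [-13.5, -57, 280, 0, 8.9, 0, 0]
    - [-13.5, -57, 280, 0, 8.9, 0, 0]
    - [-13.5, -57, 280, 0, 8.9, 0, 0]
    - [-13.5, -57, 280, 0, 8.9, 0, 0]
    - [-13.5, -57, 280, 0, 8.9, 0, 0]
    - [-13.5, -30, 280, 0, 8.9, 0, 0]
    - [-13.5, -12, 280, 0, 8.9, 0, 0]
    - [-13.5, -5, 280, 0, 8.9, 0, 0]
    - [-13.5, -5, 280, 0, 8.9, 0, 0]
    - [-13.5, -5, 280, 0, 8.9, 0, 0]

```text
clock: 12.13
ee_pos: [584.6, 97.7, 82.1]
orientation: [[0.999, -0.001, 0.05], [-0.05, -0.0, 0.999], [-0.001, -1.0, -0.0]]
contact_force: [0.1, 0.3, -1.3]
opening: 21.3
```

```bash
python3 - <<'E'
from h import *
plan(*b2w(41,-236),76.8,87.2)
E
```

```text
clock 12.13 pos [584.6  97.7  82.1] q [  9.  23. -16.  51.  -0.  12.] row [   1.8    5.4 -283.4] [ 0. -0. -0.]
```

Emit:
drive_tool:
  targets:
    - [0, 3, 0, 0, 0, 0, 0]
    - [0, 4.8, -4, 0, 0, 0, 0]
    - [0, 4.8, -12, 0, 0, 0, 0]
    - [0, 4.8, -22, 0, 0, 0, 0]
    - [0, 4.8, -34, 0, 0, 0, 0]
    - [0, 4.8, -48, 0, 0, 0, 0]
    - [0, 4.8, -64, 0, 0, 0, 0]
    - [0, 4.8, -82, 0, 0, 0, 0]
    - [0, 4.8, -100, 0, 0, 0, 0]
    - [0, 4.8, -118, 0, 0, 0, 0]
    - [0, 4.8, -136, 0, 0, 0, 0]
    - [0, 4.8, -154, 0, 0, 0, 0]
    - [0, 4.8, -172, 0, 0, 0, 0]
    - [0, 4.8, -190, 0, 0, 0, 0]
    - [0, 4.8, -206, 0, 0, 0, 0]
    - [0, 4.8, -222, 0, 0, 0, 0]
    - [0, 4.8, -238, 0, 0, 0, 0]
    - [0, 4.8, -254, 0, 0, 0, 0]
    - [0, 4.8, -268, 0, 0, 0, 0]
    - [0, 4.8, -280, 0, 0, 0, 0]

```text
clock: 13.8
ee_pos: [570.5, -183.1, 77.3]
orientation: [[0.999, 0.0, 0.05], [-0.05, -0.0, 0.999], [0.0, -1.0, -0.0]]
contact_force: [-0.0, -0.2, -2.2]
opening: 21.3
```

```bash
python3 - <<'E'
from h import *
from station import manip
import cv2
plan(*b2w(-3,28),134,87.2)
s=manip.snapshot("scene");im=s["img"][:,:,::-1][170:430,170:450].copy()
cv2.imwrite("pics/p4.png",cv2.resize(im,None,fx=1.8,fy=1.8,interpolation=cv2.INTER_CUBIC))
E
```

```text
clock 13.8 pos [ 570.5 -183.1   77.3] q [-18.  24. -16.  51.  -0. -15.] row [-82.9 -56.7 251.5] [ 0. -0.  0.]
```

View pics/p4.png

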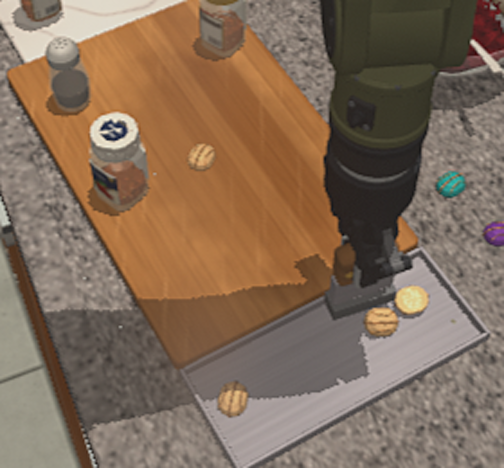

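Shells B at (380,320) and C at (411,299, flipped over) are in the tray. Only shell A remains.

Emit:
drive_tool:
  targets:
    - [0, -30, 0, 0, 0, 0, 0]
    - [0, -57, 0, 0, 0, 0, 0]
    - [-83, -57, 253, 0, 0, 0, 0]
    - [-83, -57, 253, 0, 0, 0, 0]
    - [-83, -57, 253, 0, 0, 0, 0]
    - [-83, -57, 253, 0, 0, 0, 0]
    - [-83, -57, 253, 0, 0, 0, 0]
    - [-83, -57, 253, 0, 0, 0, 0]
    - [-83, -57, 253, 0, 0, 0, 0]
    - [-83, -57, 253, 0, 0, 0, 0]
    - [-83, -57, 253, 0, 0, 0, 0]
    - [-83, -30, 253, 0, 0, 0, 0]
    - [-83, -12, 253, 0, 0, 0, 0]
    - [-83, -5, 253, 0, 0, 0, 0]
    - [-83, -5, 253, 0, 0, 0, 0]
    - [-83, -5, 253, 0, 0, 0, 0]

```text
clock: 15.18
ee_pos: [500.5, 74.8, 82.3]
orientation: [[0.999, -0.001, 0.05], [-0.05, -0.0, 0.999], [-0.001, -1.0, -0.0]]
contact_force: [-0.1, 0.7, -1.3]
opening: 21.5
```

```bash
python3 - <<'E'
from h import *
plan(*b2w(-45,-236),76.8,87.2)
E
```

```text
clock 15.18 pos [500.5  74.8  82.3] q [  9.  14. -28.  47.  -0.  11.] row [-2.0e-01  5.6e+00 -2.7e+02] [ 0. -0. -0.]
```

Emit:
drive_tool:
  targets:
    - [0, 3, 0, 0, 0, 0, 0]
    - [0, 4.9, -4, 0, 0, 0, 0]
    - [0, 4.9, -12, 0, 0, 0, 0]
    - [0, 4.9, -22, 0, 0, 0, 0]
    - [0, 4.9, -34, 0, 0, 0, 0]
    - [0, 4.9, -48, 0, 0, 0, 0]
    - [0, 4.9, -64, 0, 0, 0, 0]
    - [0, 4.9, -80, 0, 0, 0, 0]
    - [0, 4.9, -96, 0, 0, 0, 0]
    - [0, 4.9, -112, 0, 0, 0, 0]
    - [0, 4.9, -128, 0, 0, 0, 0]
    - [0, 4.9, -144, 0, 0, 0, 0]
    - [0, 4.9, -160, 0, 0, 0, 0]
    - [0, 4.9, -176, 0, 0, 0, 0]
    - [0, 4.9, -192, 0, 0, 0, 0]
    - [0, 4.9, -208, 0, 0, 0, 0]
    - [0, 4.9, -224, 0, 0, 0, 0]
    - [0, 4.9, -240, 0, 0, 0, 0]
    - [0, 4.9, -256, 0, 0, 0, 0]
    - [0, 4.9, -268, 0, 0, 0, 0]

```text
clock: 16.85
ee_pos: [486.9, -194.3, 77.6]
orientation: [[0.999, 0.0, 0.05], [-0.05, -0.001, 0.999], [0.0, -1.0, -0.001]]
contact_force: [0.7, -0.5, -2.1]
opening: 21.4
```

Emit:
drive_tool:
  targets:
    - [0, -30, 0, 0, 0, 0, 0]
    - [0, -60, 0, 0, 0, 0, 0]
    - [0, -100, 0, 0, 0, 0, 0]
    - [0, -130, 0, 0, 0, 0, 0]
    - [0, -130, 0, 0, 0, 0, 0]
    - [0, -130, 0, 0, 0, 0, 0]

```text
clock: 17.35
ee_pos: [488.6, -193.2, 209.4]
orientation: [[0.999, 0.004, 0.049], [-0.049, -0.002, 0.999], [0.004, -1.0, -0.002]]
contact_force: [-0.0, 0.6, -2.8]
opening: 21.2
```

```bash
python3 - <<'E'
from h import *
from station import manip
import cv2
plan(524.8,315.2,205,10)
s=manip.snapshot("scene");im=s["img"][:,:,::-1][150:430,160:450].copy()
cv2.imwrite("pics/p5.png",cv2.resize(im,None,fx=1.8,fy=1.8,interpolation=cv2.INTER_CUBIC))
E
```

```text
clock 17.35 pos [ 488.6 -193.2  209.4] q [-22.  10. -15.  64.  -0. -19.] row [ 11.3   3.6 509.6] [-0.1 77.2  0.3]
```

View pics/p5.png

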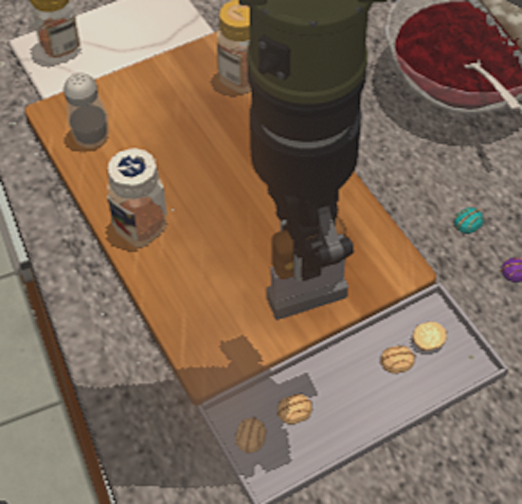

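All four shells are in the tray, at (250,435), (295,408), (397,359) and (430,336). I'll return the scraper to where it came from.

Emit:
drive_tool:
  targets:
    - [11, 3, 509, 0, 77.1, 0, 0]
    - [11, 3, 509, 0, 77.1, 0, 0]
    - [11, 3, 509, 0, 77.1, 0, 0]
    - [11, 3, 509, 0, 77.1, 0, 0]
    - [11, 3, 509, 0, 77.1, 0, 0]
    - [11, 3, 509, 0, 77.1, 0, 0]
    - [11, 3, 509, 0, 77.1, 0, 0]
    - [11, 3, 509, 0, 77.1, 0, 0]
    - [11, 3, 509, 0, 77.1, 0, 0]
    - [11, 3, 509, 0, 77.1, 0, 0]
    - [11, 3, 509, 0, 77.1, 0, 0]
    - [11, 3, 509, 0, 77.1, 0, 0]
    - [11, 3, 509, 0, 77.1, 0, 0]
    - [11, 3, 509, 0, 77.1, 0, 0]
    - [11, 3, 509, 0, 77.1, 0, 0]
    - [11, 3, 509, 0, 77.1, 0, 0]
    - [11, 3, 509, 0, 77.1, 0, 0]
    - [11, 3, 509, 0, 77.1, 0, 0]

```text
clock: 18.9
ee_pos: [522.7, 314.1, 203.6]
orientation: [[0.174, -0.001, 0.985], [-0.985, -0.001, 0.174], [0.001, -1.0, -0.001]]
contact_force: [0.4, 0.1, -2.0]
opening: 21.2
```

```bash
python3 - <<'E'
from h import *
plan(524.8,313.5,75,10)
E
```

```text
clock 18.9 pos [522.7 314.1 203.6] q [ 31.  20.  -4.  66.  -0. 111.] row [  0.8 128.6   2.2] [0.1 0.  0.1]
```

Emit:
drive_tool:
  targets:
    - [1, 30, 1, 0, 0, 0, 0]
    - [1, 65, 1, 0, 0, 0, 0]
    - [1, 95, 1, 0, 0, 0, 0]
    - [1, 112, 1, 0, 0, 0, 0]
    - [1, 122, 1, 0, 0, 0, 0]
    - [1, 127, 1, 0, 0, 0, 0]
    - [1, 127, 1, 0, 0, 0, 0]
    - [1, 127, 1, 0, 0, 0, 0]
    - [1, 127, 1, 0, 0, 0, 0]

```text
clock: 19.65
ee_pos: [525.4, 315.5, 79.0]
orientation: [[0.176, 0.002, 0.984], [-0.984, 0.001, 0.176], [-0.001, -1.0, 0.003]]
contact_force: [-0.6, -0.2, -2.2]
opening: 21.4
```

Emit:
drive_tool:
  targets:
    - [0, 2, 0, 0, 0, 0, 0]
    - [0, 4, 0, 0, 0, 0, 0]
    - [0, 5, 0, 0, 0, 0, 0]
    - [0, 5.5, 0, 0, 0, 0, 0]
    - [0, 5.5, 0, 0, 0, 0, 0]

```text
clock: 20.07
ee_pos: [524.0, 315.1, 71.7]
orientation: [[0.176, -0.0, 0.984], [-0.984, -0.0, 0.176], [0.0, -1.0, -0.0]]
contact_force: [0.1, -0.2, -2.2]
opening: 21.5
```

Emit:
drive_tool:
  targets:
    - [0, 1, 0, 0, 0, 0, 0]
    - [0, 2, 0, 0, 0, 0, 0]
    - [0, 2.5, 0, 0, 0, 0, 0]
    - [0, 2.5, 0, 0, 0, 0, 0]
    - [0, 2.5, 0, 0, 0, 0, 0]

```text
clock: 20.48
ee_pos: [524.2, 315.1, 69.7]
orientation: [[0.176, 0.0, 0.984], [-0.984, 0.0, 0.176], [-0.0, -1.0, 0.0]]
contact_force: [-0.7, -0.7, 2.7]
opening: 21.0
```

Contact: the force flipped to +2.7 N at the original height. Releasing slowly.

Emit:
drive_tool:
  targets:
    - [0, 0, 0, 0, 0, 0, 30]
    - [0, 0, 0, 0, 0, 0, 35]
    - [0, 0, 0, 0, 0, 0, 50]
    - [0, 0, 0, 0, 0, 0, 80]
    - [0, 0, 0, 0, 0, 0, 90]
    - [0, 0, 0, 0, 0, 0, 90]
    - [0, 0, 0, 0, 0, 0, 90]
    - [0, 0, 0, 0, 0, 0, 90]
    - [0, 0, 0, 0, 0, 0, 90]

```text
clock: 21.23
ee_pos: [524.2, 315.1, 69.3]
orientation: [[0.176, -0.0, 0.984], [-0.984, -0.0, 0.176], [0.0, -1.0, -0.0]]
contact_force: [0.9, -0.5, 0.4]
opening: 76.9
```

Emit:
drive_tool:
  targets:
    - [0, -8, 0, 0, 0, 0, 90]
    - [0, -25, 0, 0, 0, 0, 90]
    - [0, -50, 0, 0, 0, 0, 90]
    - [0, -80, 0, 0, 0, 0, 90]
    - [0, -120, 0, 0, 0, 0, 90]
    - [0, -160, 0, 0, 0, 0, 90]
    - [0, -190, 0, 0, 0, 0, 90]
    - [200, -190, 0, 0, 0, 0, 90]
    - [200, -190, 0, 0, 0, 0, 90]
    - [200, -190, 0, 0, 0, 0, 90]
    - [200, -190, 0, 0, 0, 0, 90]
    - [200, -190, 0, 0, 0, 0, 90]
    - [200, -190, 0, 0, 0, 0, 90]
    - [200, -190, 0, 0, 0, 0, 90]
    - [200, -190, 0, 0, 0, 0, 90]
    - [200, -190, 0, 0, 0, 0, 90]

```text
clock: 22.57
ee_pos: [559.2, 119.2, 259.6]
orientation: [[0.177, 0.0, 0.984], [-0.984, 0.0, 0.177], [-0.0, -1.0, 0.0]]
contact_force: [0.2, -0.1, -0.2]
opening: 77.2
```

```bash
python3 - <<'E'
from h import *
from station import manip
import cv2
print(manip.get_state()["clock"])
a=manip.snapshot("scene")["img"][:,:,::-1][110:430,150:450];b=manip.snapshot("side")["img"][:,:,::-1][180:350,270:460]
b=cv2.resize(b,(int(190*320/170),320))
im=np.hstack([a,b]);cv2.imwrite("pics/p6.png",cv2.resize(im,None,fx=1.2,fy=1.2,interpolation=cv2.INTER_CUBIC)); 
E
```

```text
22.5667
```

View pics/p6.png

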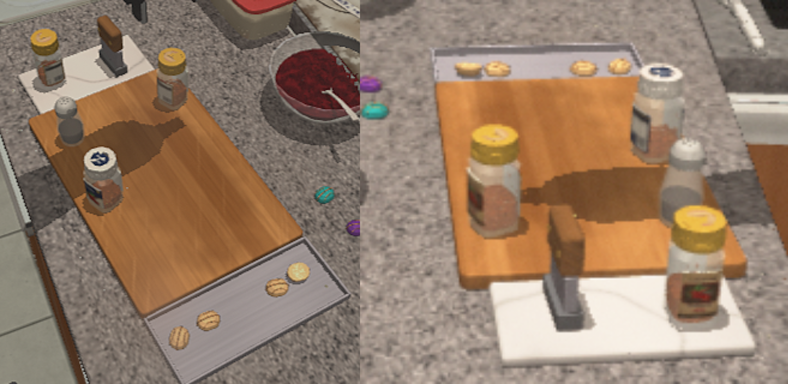

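The four shells lie in the tray, the scraper stands upright on the slab, and the jars and shaker look to be in their original places. Handing in.

```bash
python3 -c "
from station import manip
print(manip.close_job())"
```

```text
the job is handed in; nothing more can be done
None
```

The job is done and handed in at about 22.6 s on the robot's clock. I pushed all four walnut shells into the tray with the scraper, one stroke each. Then I put the scraper back upright on its original spot on the slab, let go and moved the arm clear.

**Last checks:** the final scene and side pictures show all four shells in the tray, one of them flipped over. The scraper is standing free, and the jars, the shaker and the look-alikes appear where they were. I compared these by eye only and did not measure for small shifts. The force readings I saw were at most about 6 N, and no check failed or disagreed.

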